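# Add the second slotted weight to the glue press

## Robot

A 6-joint arm with a two-finger parallel gripper is mounted at the origin on a cart in front of the work surface, level with it; the furniture and walls round the work are solid. World frame = base frame: x ahead of the robot, y to its left, z up, the work surface at z = 0. Lengths are in m, angles in rad, forces in N, time in s.
With the tool pointing down it reaches from about 0.275 to 0.875 m from the base axis. Payload 12.5 kg.
Tool frame: the origin (TCP) lies on the centre line of the jaws, within the pads' length; the fingertips stand r.finger_overhang ahead of it and the grasp point (between the pads) lies 3 mm ahead of it (r.finger_overhang is the distance from the TCP to the fingertips, in m); z points along the fingers, y is the line along which they close (so a half turn about z gives the same grasp; the last joint's range is limited). The gripper opens to 85 mm and grips with 20 to 120 N. Pads are 22 mm wide; open, the fingers measure 114 mm over their backs; the gripper's body (76 mm by 85 mm) begins 54 mm behind the grasp point. The pads swing forward as they close: fully open they stand 13 mm farther back than shut.
Start: joints at [1.132, 0.351, 1.652, -0, 1.139, -0.085], TCP at [0.191, 0.516, 0.253] pointing down, gripper open.
Joint ranges: [-2.75, 2.75], [-0.79, 2.1], [0.01, 2.65], [-1.57, 4.71], [0.07, 3.14], [-2.87, 2.87]. Speed limits (rad/s): [2.22, 2.22, 2.79, 3.14, 3.14, 3.14].

## Interface

Orientations are given as a unit quaternion [x, y, z, w].
In Python, from cell import r, optics gives the robot as it stands. The module is installed in compiled form; this text tells all that it offers. Calls block until the motion is done:
- r.move_to(position, orientation): joint-space move of the TCP to a pose.
- r.move_linear(position, rot=None, vel=0.15): straight line of the TCP; rot=None keeps the orientation; vel is the mean speed in m/s.
- r.set_joints(angles): joint-space move.
- r.set_gripper(opening, squeeze=None): opening from 0.0 (shut) to 1.0 (fully open); squeeze is the grip in N (None keeps the last); returns when the fingers have stopped.
- r.sleep(seconds).
- r.inverse_kinematics(position, orientation): joint angles nearest the present ones, or None.
- optics.get_image(name): name is "scene" or "side" or "wrist"; returns a dict with "pixels" (384x512x3 uint8, red, green, blue), "depth" (384x512 float32, m along the optical axis (not along the pixel's ray), 0 where there is no reading), "fx", "fy", "cx", "cy" (pixels), "camera_from_world" (4x4, takes a point from world to camera coordinates); the wrist camera has in their place "mount" (4x4, takes a point from camera to tool coordinates, whose origin is the TCP and whose axes are the flange's). Camera axes: x right, y down, z forward; pixel columns grow to the right and rows downward; lengths in m; the calibration is good to about 2 mm. A picture is of the moment at which its call begins: read the wrist's pose just before it.
A pose or a line that the arm cannot do raises r.PlanningError and nothing moves.
- r.hand_in(): hands the job in; it is judged then, once.
Readings, each from a call of its own:
- r.current_t(): time.
- r.current_q(): joint angles.
- r.current_qvel(): joint speeds.
- r.current_effort(): joint torques, N m.
- r.current_tool_pos(): TCP position.
- r.current_ee_rot(): TCP orientation.
- r.current_contact_force(): force on the tool from outside, world axes, zero at the start.
- r.current_torque(): the same for the moment, N m.
- r.current_opening(): opening from 0.0 (shut) to 1.0 (fully open).
- r.current_finger_force(): force on a finger pad.
Only numpy, scipy, OpenCV 4.12 (cv2) and the standard library are available. Lean on these libraries where they do the work, as an engineer would, in place of code of your own. Each camera call takes 0.05 s, during which the arm holds its last target. There are 200 camera calls.

## Task

The glue press needs more load on its leather patch: take the large slotted weight lying on the bench, slide it sideways onto the stem of the press below the cap, and leave it lying flat on the weight already there, stem at the middle of the weight. Turn it so that its slot opens to the side opposite the slot of the weight below, so that neither can slip off. The weight below stays in place on the stem.

Things in the scene. Friction and masses are not known exactly. Their poses are not given: they have to be found in the camera images.
- weight_centre (a point): Centre (13 mm above its underside) of the large loose slotted weight lying flat: dark steel disc 80 mm across, 26 mm thick, 0.5 kg, two parallel flats 58 mm apart to grip (at y = +-29 mm). Slot 22 mm wide, right through, from the rim at +x to its flat end at x = -11 mm. x points to the slot's mouth, z up. A smaller one (54 mm across, 14 mm thick) on the bench is not wanted.
- weight_mouth (a point): Mouth of that weight's slot: the middle of the opening in its rim, 40 mm from the centre along its x, half-way up; same axes.
- stem (a point): On the axis of the fixed press's upright stem (8 mm thick), 52 mm above the bench, level with the top of the weight already on it. The stem's cap, 30 mm across, has its underside 52 mm above this point, its top 60 mm. Plywood base 135 x 135 x 10 mm (x, y along its edges, z up), leather patch, aluminium foot 84 mm across whose top is 26 mm above the bench.
- lower_centre (a point): Centre, half-way up, of the weight already on the press, lying loose on the foot round the stem: same shape and size as the large weight, its top face 13 mm above this point. x points from its centre to its slot's mouth, y to one flat, z up.
Not all that is in view belongs to the job. Leave any purple look-alike of the part that bears weight_centre alone.

How it is judged:
By the outcome, as a careful person would: the job done as asked, in the order asked, and still so for the second after the job is handed in, with the robot touching nothing.
It also fails if it takes over 38 s, if anything falls off the work surface, if the arm or the gripper's body presses on something with over 40 N, if the wrist force passes 120 N, or if a joint passes its speed limit or range.

## Working session

There is one attempt and no reset: what is moved stays moved. The work goes in short steps, each a Python script; the robot and the scene stay as the last script left them, time stands still between calls to the robot, and variables do not carry over. Pictures are saved under pics/ and viewed, at most 10 in all, crops included, and the job is handed in when it is done.

```bash
mkdir -p pics
cat > h.py <<'E'
import numpy as np, cv2
from cell import r, optics
from scipy.spatial.transform import Rotation as R
def cloud(d, T=None):
    v,u=np.mgrid[:384,:512]; z=d["depth"]
    p=np.stack([(u-d["cx"])/d["fx"]*z,(v-d["cy"])/d["fy"]*z,z],-1)
    M=np.linalg.inv(d["camera_from_world"]) if T is None else T@d["mount"]
    return p@M[:3,:3].T+M[:3,3]
def toolT():
    T=np.eye(4);T[:3,:3]=R.from_quat(r.current_ee_rot()).as_matrix();T[:3,3]=r.current_tool_pos();return T
def down(yaw): # tool z down, tool x at angle yaw
    c,s=np.cos(yaw),np.sin(yaw)
    return R.from_matrix(np.array([[c,s,0],[s,-c,0],[0,0,-1]])).as_quat()
E
python3 - <<'E'
from h import *
ims=[]
for n in ("scene","side"):
    d=optics.get_image(n); np.savez(n,pc=cloud(d),px=d["pixels"]); cv2.imwrite(f"pics/{n}.png",d["pixels"][...,::-1])
    print(n,np.linalg.inv(d["camera_from_world"])[:3,3])
print(r.current_t(),r.finger_overhang,R.from_quat(r.current_ee_rot()).as_matrix())
E
```

```text
scene [0.11296138 0.94487375 0.44655162]
side [0.15771691 1.04514934 0.47236492]
0.1 0.022 [[-9.38062832e-01  3.46464903e-01 -4.40759213e-04]
 [ 3.46465169e-01  9.38062395e-01 -9.10641062e-04]
 [ 9.79544759e-05 -1.00694625e-03 -9.99999488e-01]]
```

View pics/scene.png

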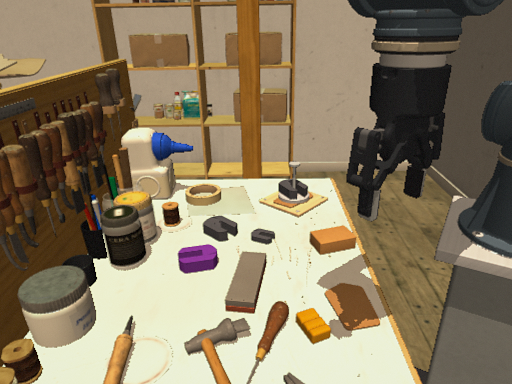

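View pics/side.png

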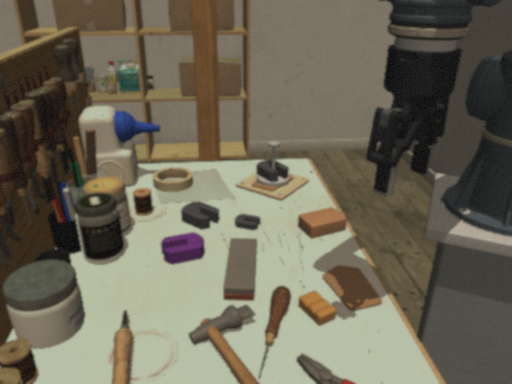

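Candidates in the scene view are the large dark weight at (220,229), the small dark one at (263,236), the purple look-alike at (198,258) and the weight on the press at (293,188). I choose (220,229). Next I locate these and enlarge the crop to check.

Run:
```python
import numpy as np,cv2
d=np.load("scene.npz");pc,px=d["pc"],d["px"]
for n,u,v in [("big",216,222),("small",263,234),("purple",198,250),("press cap",295,164),("lower",285,186),("base",300,210),("glue",152,180),("tape",204,190),("thread",171,213),("stone",245,275),("jar",135,205),("block",330,238)]:
    print(n,np.round(pc[v,u],3))
c=lambda a,b,e,f:cv2.resize(px[b:f,a:e,::-1],None,fx=6,fy=6,interpolation=cv2.INTER_CUBIC)
cv2.imwrite("pics/crop1.png",np.vstack([c(190,205,290,250),c(250,155,350,205)]))
print(np.load("side.npz")["pc"][212,200])
```

```text
big [0.605 0.331 0.024]
small [0.496 0.3   0.007]
purple [0.564 0.446 0.025]
press cap [0.513 0.107 0.111]
lower [0.533 0.123 0.052]
base [0.473 0.153 0.009]
glue [0.857 0.278 0.061]
tape [0.765 0.175 0.011]
thread [0.71  0.366 0.037]
stone [0.436 0.468 0.023]
jar [0.708 0.467 0.101]
block [0.344 0.281 0.031]
[0.60048067 0.31663948 0.01098998]
```

View pics/crop1.png

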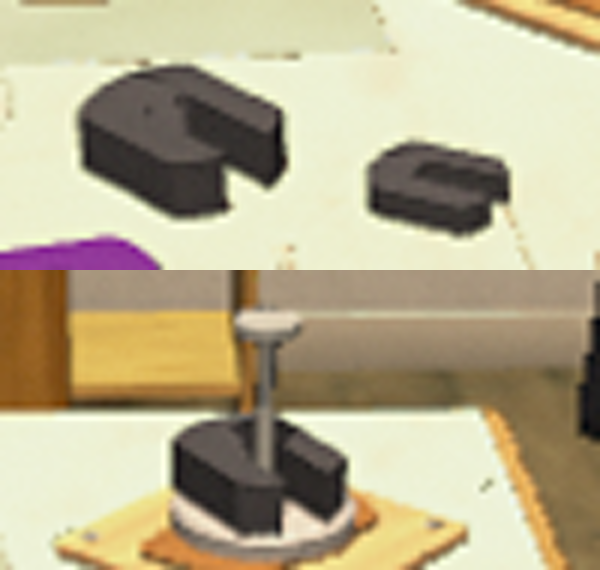

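Run:
```python
from h import *
m=optics.get_image("wrist")["mount"]; print(np.round(m,3))
for n,t in (("press",(0.515,0.105)),("big",(0.60,0.325))):
    yaw=2.79; q=down(yaw); Rm=R.from_quat(q).as_matrix()
    # aim optical axis at target, height .05
    z=0.27
    o=Rm@m[:3,3]; a=Rm@m[:3,2]; s=(z+o[2]-0.04)/-a[2]
    p=[t[0]-o[0]-a[0]*s, t[1]-o[1]-a[1]*s, z]
    if n=="press": print(p)
    r.move_to(p,q)
    T=toolT(); d=optics.get_image("wrist")
    np.savez("w_"+n,pc=cloud(d,T),px=d["pixels"],T=T,m=d["mount"],K=[d["fx"],d["fy"],d["cx"],d["cy"]])
    cv2.imwrite(f"pics/w_{n}.png",d["pixels"][...,::-1]); print(n,r.current_t(),p,r.current_q())
cv2.imwrite("pics/w_both.png",cv2.resize(np.vstack([cv2.imread("pics/w_press.png"),cv2.imread("pics/w_big.png")]),None,fx=.78,fy=.78))
```

```text
[[-0.    -0.966 -0.26   0.065]
 [ 1.    -0.    -0.    -0.001]
 [ 0.    -0.26   0.966 -0.12 ]
 [ 0.     0.     0.     1.   ]]
[np.float64(0.4881953371605853), np.float64(0.11578012651213157), 0.27]
press 2.0167 [np.float64(0.4881953371605853), np.float64(0.11578012651213157), 0.27] [ 1.41533000e-01  2.44849293e-01  1.75361231e+00  9.52498877e-05
  1.14324959e+00 -1.07878588e+00]
big 3.0 [np.float64(0.5731953371605852), np.float64(0.33578012651213157), 0.27] [ 4.58233625e-01  5.46541370e-01  1.30856767e+00 -3.14642807e-04
  1.28662286e+00 -7.59927087e-01]
```

View pics/w_both.png

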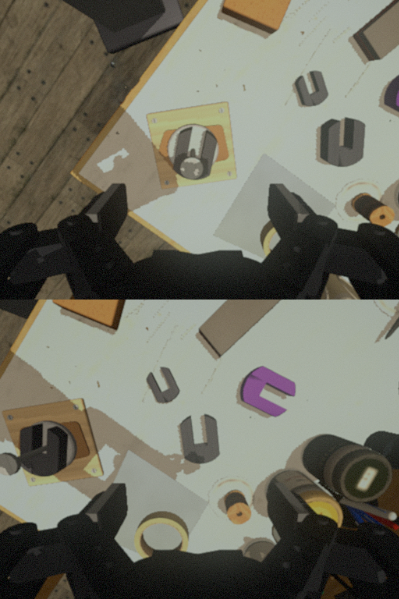

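The top half shows the press at about (193,145) in the composite, with the lower slot opening up and to the right. The bottom half shows the large weight at (200,440), slot opening up towards the robot. Next I fit the outline to the depth points.

```bash
cat >> h.py <<'E'
from scipy.optimize import differential_evolution
def inside(x,y): return (np.hypot(x,y)<.04)&(abs(y)<.029)&~((abs(y)<.011)&(x>-.011))
def fit(pc,c,zt,rad=.06):
    P=pc.reshape(-1,3); P=P[np.hypot(P[:,0]-c[0],P[:,1]-c[1])<rad]
    top=P[abs(P[:,2]-zt)<.006]; low=P[P[:,2]<zt-.009]
    def f(v):
        c_,s_=np.cos(v[2]),np.sin(v[2])
        g=lambda Q: inside((Q[:,0]-v[0])*c_+(Q[:,1]-v[1])*s_, -(Q[:,0]-v[0])*s_+(Q[:,1]-v[1])*c_).sum()
        return g(low)-2.*g(top)
    o=differential_evolution(f,[(c[0]-.025,c[0]+.025),(c[1]-.025,c[1]+.025),(-np.pi,np.pi)],seed=1,popsize=25,tol=1e-6,maxiter=150,polish=False)
    return o.x,-o.fun/2/len(top),np.median(top[:,2]),len(top)
E
python3 - <<'E'
from h import *
for f,c,z in (("w_big",(.6,.325),.026),("w_press",(.6,.325),.026),("scene",(.6,.325),.026),("w_press",(.515,.105),.052),("w_big",(.515,.105),.052),("scene",(.515,.105),.052)):
    o=fit(np.load(f+".npz")["pc"],c,z); print(f,np.round(o[0],4),np.round(o[1:],3))
for f in ("w_press","w_big","scene"):
    P=np.load(f+".npz")["pc"].reshape(-1,3); P=P[np.hypot(P[:,0]-.515,P[:,1]-.105)<.05]
    cap=P[P[:,2]>.106]; st=P[(P[:,2]>.06)&(P[:,2]<.1)]
    print(f,"cap",cap.mean(0).round(4),(cap.max(0)+cap.min(0))/2,len(cap),"stem",st.mean(0).round(4),len(st))
P=np.load("w_press.npz")["pc"].reshape(-1,3); P=P[(abs(P[:,2]-.010)<.003)&(np.hypot(P[:,0]-.515,P[:,1]-.105)<.11)]
print(cv2.minAreaRect((P[:,:2]*1000).astype(np.float32)))
E
```

```text
w_big [0.5929 0.3308 2.9065] [9.750e-01 2.500e-02 1.925e+03]
w_press [0.5932 0.3312 2.8997] [8.510e-01 2.500e-02 2.103e+03]
scene [0.5938 0.3331 2.9282] [6.92e-01 2.50e-02 3.64e+02]
w_press [0.5209 0.0987 2.5954] [9.610e-01 5.100e-02 1.556e+03]
w_big [0.5206 0.0982 2.5937] [8.230e-01 5.100e-02 2.281e+03]
scene [0.5222 0.0998 2.5915] [5.97e-01 5.10e-02 2.32e+02]
w_press cap [0.4807 0.1164 0.3148] [0.49932442 0.11115228 0.22748254] 10915 stem [0.5164 0.0981 0.0649] 13
w_big cap [0.5201 0.1008 0.1108] [0.51920337 0.09748102 0.10962285] 626 stem [0.519  0.0992 0.0761] 164
scene cap [0.5181 0.1038 0.1103] [0.51886388 0.09876931 0.10966827] 55 stem [0.5189 0.1018 0.0799] 42
((518.781005859375, 96.1362075805664), (134.5174560546875, 134.37139892578125), 78.54959869384766)
```

Run:
```python
from h import *
q=down(2.904); x,y=.593,.331
r.move_to([x,y,.10],q); r.set_gripper(1.0)
r.move_linear([x,y,.0245],vel=.08); print(r.current_contact_force().round(1) if hasattr(r.current_contact_force(),'round') else r.current_contact_force())
r.set_gripper(0.0,squeeze=80); print("open",r.current_opening(),r.current_finger_force())
r.move_linear([x,y,.17],vel=.15); r.sleep(.2)
print(r.current_opening(),r.current_contact_force(),r.current_torque(),r.current_t(),r.current_q())
P=np.array([.519,.0973]); th=2.594-np.pi; u=np.array([np.cos(th),np.sin(th)])
T=toolT(); d=optics.get_image("wrist"); cv2.imwrite("pics/held.png",d["pixels"][...,::-1])
np.savez("held",pc=cloud(d,T),px=d["pixels"])
s=P-.09*u; print(s,r.inverse_kinematics([*s,.17],down(th)))
```

```text
[ 0.3 -1.  -0.4]
open 0.6596272775419144 87.11784683167934
0.6508528127693043 [ 0.46512435  0.50919362 -5.012003  ] [0.00358229 0.00637758 0.01985092] 6.725 [ 4.40555038e-01  6.68930794e-01  1.35687429e+00  4.79887668e-06
  1.11714972e+00 -8.92609708e-01]
[0.44215977 0.14415701] [ 2.15009383e-01  3.13502586e-01  1.94499619e+00 -4.44089210e-16
  8.83093874e-01  2.33339836e+00]
```

View pics/held.png

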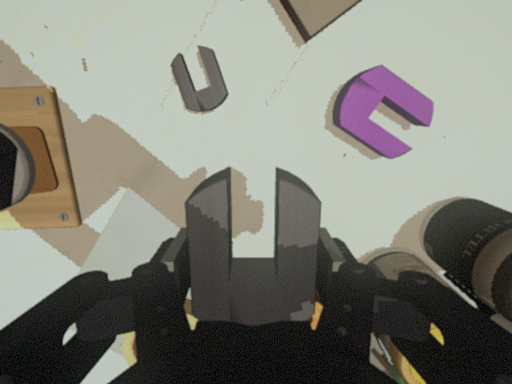

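The weight is held squarely between the pads, slot edges at columns 230 and 275 and mouth forward. The small and purple weights have not moved. Next: refine the held offset, carry, and lower it in front of the stem.

Run:
```python
from h import *
pc=np.load("held.npz")["pc"]; o=fit(pc,(.593,.331),.1715,.05); print(np.round(o[0],4),o[1:])
P=pc.reshape(-1,3); P=P[(abs(P[:,2]-.1715)<.008)&(np.hypot(P[:,0]-.593,P[:,1]-.331)<.045)]
A=np.c_[P[:,:2]-[.593,.331],np.ones(len(P))]; print("plane",np.linalg.lstsq(A,P[:,2],rcond=None)[0])
S=np.array([.519,.0973]); th=2.594-np.pi; u=np.array([np.cos(th),np.sin(th)])
s=S-.09*u
r.move_to([*s,.17],down(th)); r.move_linear([*s,.0825],vel=.12)
T=toolT(); d=optics.get_image("wrist"); cv2.imwrite("pics/pre.png",d["pixels"][...,::-1])
np.savez("pre",pc=cloud(d,T),px=d["pixels"],T=T)
d2=optics.get_image("scene"); cv2.imwrite("pics/pre2.png",np.vstack([cv2.resize(d2["pixels"][140:230,230:370,::-1],(504,324),interpolation=cv2.INTER_CUBIC),cv2.resize(d["pixels"][...,::-1],(504,276)[:1]+(276,))]))
print(r.current_t(),T[:3,3],r.current_opening(),r.current_contact_force())
```

```text
[0.5928 0.3299 2.9075] (np.float64(0.8237456747404844), np.float64(0.16881577739869316), 13872)
plane [-0.00293329 -0.00026712  0.16907746]
10.4667 [0.44256754 0.14424544 0.08302887] 0.6616309567841131 [ 0.11098284 -0.35206911 -5.59902138]
```

View pics/pre2.png

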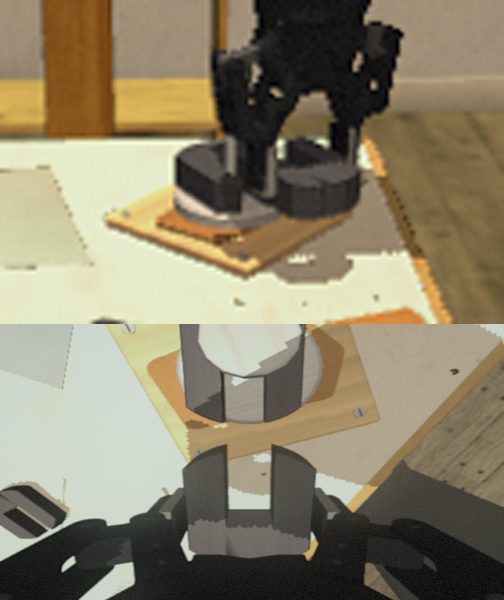

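The weight sits level in front of the stem. Its slot (wrist half, columns 228-272) lines up with the stem and the lower slot, so I slide it in and lower it until it touches.

Run:
```python
from h import *
S=np.array([.519,.0973]); th=2.594-np.pi; u=np.array([np.cos(th),np.sin(th)])
f0=np.array(r.current_contact_force())
for k in (.05,.025,0):
    r.move_linear([*(S-k*u),.0825],vel=.08); f=np.array(r.current_contact_force())-f0; print(k,f.round(1))
    if np.hypot(f[0],f[1])>6: raise SystemExit("contact")
for z in np.arange(.0805,.0735,-.001):
    r.move_linear([*S,z],vel=.02); f=np.array(r.current_contact_force())-f0
    if f[2]>2.5: break
print(z,f,r.current_tool_pos(),r.current_t())
d=optics.get_image("scene"); s=optics.get_image("side")
cv2.imwrite("pics/on.png",np.vstack([cv2.resize(i["pixels"][b:b+80,a:a+120,::-1],(450,300),interpolation=cv2.INTER_CUBIC) for i,a,b in ((d,235,145),(s,215,125))]))
```

```text
0.05 [-0.6 -0.4  0.6]
0.025 [0.1 0.5 0.1]
0 [-0.3  0.9  0.5]
0.0775 [-0.40925908 -0.03647372  3.28760735] [0.51915069 0.0973114  0.07764588] 13.05
```

View pics/on.png

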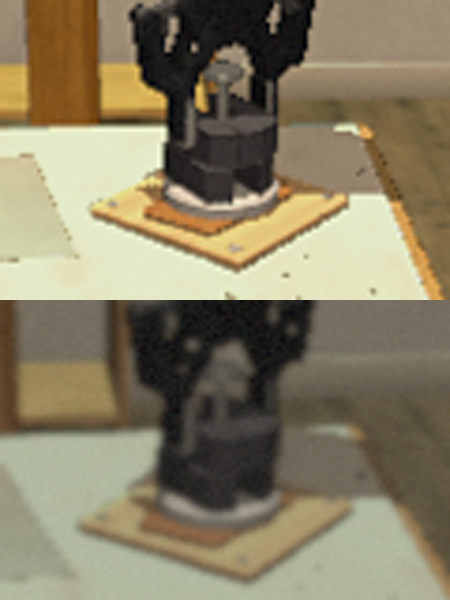

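The weight now lies flush on the lower one with the stem inside its slot, so I release it, retreat and check.

Run:
```python
from h import *
S=np.array([.519,.0973]); th=2.594-np.pi; u=np.array([np.cos(th),np.sin(th)])
r.set_gripper(1.0); p=np.array(r.current_tool_pos())
r.move_linear([p[0],p[1],.26],vel=.12)
q=r.current_ee_rot()
r.move_linear([*(S-.05*u),.28],vel=.2)
r.sleep(.2)
T=toolT(); d=optics.get_image("wrist"); pc=cloud(d,T)
o=fit(pc,S,.078); print(np.round(o[0],4),o[1:],"want",th)
c=pc.reshape(-1,3); c=c[np.hypot(*(c[:,:2]-S).T)<.05]; c=c[(c[:,2]>.106)&(c[:,2]<.118)]; print("cap",(c.max(0)+c.min(0))/2,c.mean(0))
t=pc.reshape(-1,3); t=t[(abs(t[:,2]-.078)<.005)&(np.hypot(*(t[:,:2]-S).T)<.04)]
print("plane",np.linalg.lstsq(np.c_[t[:,:2]-S,np.ones(len(t))],t[:,2],rcond=None)[0],r.current_t())
s=optics.get_image("scene")
cv2.imwrite("pics/end.png",np.vstack([cv2.resize(s["pixels"][145:225,235:355,::-1],(512,341),interpolation=cv2.INTER_CUBIC),cv2.resize(d["pixels"][:240,...,::-1],(512,240))]))
```

```text
[ 0.5195  0.0965 -0.5463] (np.float64(0.9980307207562032), np.float64(0.07736413888297605), 2539) want -0.5475926535897933
cap [0.51990608 0.09653851 0.11116142] [0.52010987 0.09635546 0.11130295]
plane [0.00017505 0.00038629 0.07735731] 15.9
```

View pics/end.png

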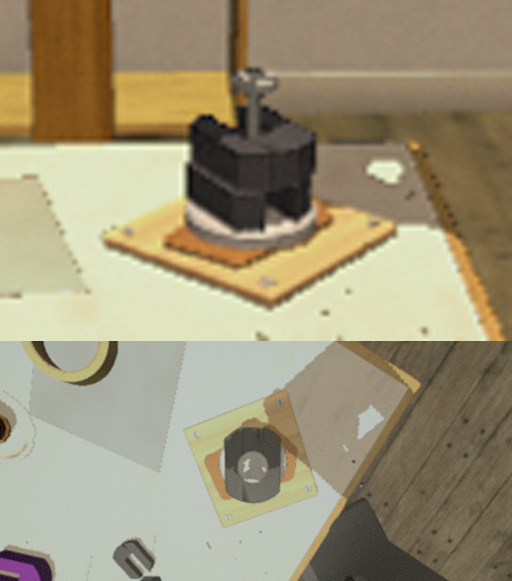

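The weight lies flat, centred on the stem to within about 0.5 mm, and its slot opens opposite the lower one.

```bash
python3 -c "
from cell import r
print(r.hand_in())"
```

```text
the job is handed in; nothing more can be done
None
```

The large weight is on the press stem, lying flat and centred on the lower weight with its slot facing the opposite way; I handed the job in shortly after the 15.9 s mark (limit 38 s).

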